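# Rehang the guard door of a test press and bring the press down

## Task

The guard door of the board-test press has been lifted off and stands in the rack: hang it back by lowering both knuckles fully down onto the press's two pintle pins before you let go of it, then swing it shut against the press. Only once the door is shut, squeeze the thumb button in the grip of the press lever, swing the lever all the way down with the button held in, and let go so that the button springs back out and locks the lever down. Leave the other things on the bench, the plain panel in the rack among them, where they are.

Things in the scene. Friction and masses are not known exactly. Their poses are not given: they have to be found in the camera images.
- door_mid (a point): Centre of the lift-off guard door's leaf: aluminium frame, clear pane, 155 wide x 14 thick x 160 mm high (edges 80 mm above and below this point), about 0.45 kg. x points along the leaf to the hinge edge with its two knuckles, y is normal to the leaf on its outer side, z up. The solid top rail, 40 mm high, can be pinched across the leaf's thickness from above, over the centre.
- door: The same door; origin at the centre of its bottom edge, axes as above. It stands upright and loose in one of two parallel slots (18 mm wide, walls 45 mm high, 90 mm apart) of a fixed black rack on the robot's right; the plain panel stands in the other; which is which varies. A knob 18 mm across stands 18 mm out of the outer face near the free edge, at half height.
- knuckle_low (a point): Lower knuckle of the door: steel barrel 22 mm across, 26 mm high, with an open bore of 12.5 mm. The point is on the bore's axis at the barrel's bottom end: in the door's axes 91.5 mm along x from door_mid and 58 mm below it.
- knuckle_high (a point): Upper knuckle, the same, 96 mm above the lower one on the same axis; point at the bottom end of its bore, 91.5 mm along x from door_mid and 38 mm above it.
- pintle_low (a point): Lower pintle, at the front left edge of the press: upright steel pin 10 mm across, 26 mm high, its top 10 mm tapered to a 3 mm tip. The point is at its foot, on the shoulder where the knuckle's bottom end rests, 67 mm above the bench (the seated leaf then reaches from 45 to 205 mm). Axes as the press's.
- pintle_high (a point): Upper pintle, the same kind of pin, 96 mm straight above the lower one; point on its shoulder, 163 mm above the bench. Its bracket below the shoulder is 12 mm thick and 22 mm across, so the lower knuckle has 15 mm to spare under it when lifted 43 mm. Axes as the press's.
- press: The fixed test press, white, 200 deep x 180 wide x 195 mm high to its roof; origin at the centre of its footprint; -x out of its open front (robot side), y to its left, z up. Door 90 degrees open: its x axis along the press's x, leaf sticking out of the front, outer face left. Shut: its x axis along the press's +y, leaf across the front, centre plane 14 mm ahead of it.
- hinge_top (a point): Top of the upper pin, 26 mm above its shoulder, on the door's swing axis. Seen from above the door shuts by turning counter-clockwise about it, pushed on its outer face; the free edge meets a rubber strip on the press. The pins are greased; nothing latches the door: it turns easily and stays where it is left.
- lever_pivot (a point): Pivot of the press lever on the right side of the press: 115 mm right of the press's centre plane, 20 mm behind its front plane, 100 mm above the bench. The pivot axis is along the press's y. Axes as the press's.
- lever_grip (a point): Point on the axis of the lever's black grip, level with the thumb button, 170 mm from the pivot. The grip is 30 x 30 mm thick and runs from 50 mm inwards to 30 mm outwards of this point. Its own -x points along the lever away from the pivot, y is the pivot axis (press's left): pinch the grip along y. With the lever up it is about 238 mm above the bench.
- lever (a joint): Swing of the lever, rad: 0 fully up (it points out of the press's front, 0.95 rad above level), 0.95 fully down (level). Starts at 0 to 0.10. With the thumb button out a pawl stops it at about 0.17 on the way down; once beyond about 0.86 the released button locks it down. It stays where it is left, takes about 2 to 5 N at the grip, and lowers the probe plate in the press.
- thumb (a joint): Travel of the thumb button, m: 0 out, 0.007 fully in (about 6 N); the lever is free above about 0.005. Steel button 22 mm across on the left flank of the grip (towards the press's +y) beside the point lever_grip; it stands 8 mm proud when out, 1 mm when in: grip plus button is 38 mm wide, 31 mm squeezed. Let go, it springs out (between the two locks only part way).
- blank_mid (a point): The plain vented aluminium panel, 150 x 12 x 120 mm, without knuckles, standing in the rack's other slot; point at its centre. To be left alone.
- driver: Bystander: electric screwdriver, 220 mm long, 38 mm thick, lying along its x axis; origin on its underside. To be left alone.
- screws: Bystander: grey tray of screws 150 x 100 x 40 mm; origin at the centre of its underside. To be left alone.
- board: Bystander: television main board on a foam pad, 140 x 100 x 32 mm; origin at the centre of its underside. To be left alone.
- foot: Bystander: black television foot 160 x 30 x 51 mm, between rack and press; origin at the centre of its underside. To be left alone.
- tape: Bystander: roll of tape, 100 mm across, 45 mm high; origin at the centre of its underside. To be left alone.

How it is judged:
By the outcome, as a careful person would: the job done as asked, in the order asked, and still so for the second after the job is handed in, with the robot touching nothing.
It also fails if it takes over 72 s, if anything falls off the work surface, if the arm or the gripper's body presses on something with over 40 N, if the wrist force passes 120 N, or if a joint passes its speed limit or range.

## Robot

A 6-joint arm with a two-finger parallel gripper is mounted at the origin on the work surface. World frame = base frame: x ahead of the robot, y to its left, z up, the work surface at z = 0. Lengths are in m, angles in degrees, forces in N, time in s.
With the tool pointing down it reaches from about 0.4 to 0.825 m from the base axis. Payload 7 kg.
Tool frame: the origin (TCP) lies at the very end of the fingers, on their centre line; the grasp point (between the pads) lies 19 mm behind it (ctrl.grip_point_offset is the distance from the TCP to the grasp point, in m); x points along the fingers, z is the direction in which the jaws open and shut, and the axes are right-handed (so a half turn about x gives the same grasp; the last joint's range is limited). The gripper opens to 88 mm and grips with 3 to 60 N. Pads are 19 mm wide; open, the fingers measure 130 mm over their backs; the gripper's body (78 mm by 193 mm) begins 47 mm behind the grasp point.
Start: joints at [83.085, 20.546, 0.682, 0, -70.136, -16.507], TCP at [0.268, 0.619, 0.227] pointing down, gripper open.
Joint ranges: [-176.03, 176.03], [-82.01, 121.73], [-58.28, 71.71], [-173.87, 95.51], [-174.79, -0.11], [-173.66, 173.66]. Speed limits (degrees/s): [136.94, 136.94, 172.46, 180, 180, 180].

## Interface

Orientations are given as [roll, pitch, yaw] about the fixed x, y, z axes, in that order (R = Rz(yaw) Ry(pitch) Rx(roll)).
In Python, from plant import get_obs, snapshot, calibration, close_job, ctrl gives the robot as it stands.
- The arm moves only by the tool move_arm, never from a script. Its argument "commands" is a list that holds one entry, the list of rows, each a list of 4 numbers: the shift along the tool's x, y, z in cm, then the turn about the tool's x in rad. In form: [[[dx, dy, dz, spin], ...]]. A call has 1 to 8 rows; each row shifts and turns the commanded pose from where the row before left it, along the tool's axes as they then stand; what a row does not reach is not made up. A row lasts 1/10 s, in which the tool goes at most 50 mm and 8.59 degrees, less where a joint would pass 70% of its speed; a pose out of reach is approached as far as the arm can. A call with a gripper value outside its range is refused whole. "jaw" is the finger opening in cm, from 0 to 8.76, set as the call begins (left out, the last holds). The fingers move at their own pace and stop on an object; the grip force is fixed at half the most. Time passes only in rows, so rows that do not move let the fingers close. It gives the time, the measured TCP pose, the force and the opening at its end, in the units of the state.
- get_obs(): the state, without advancing time (a new reading comes with each control period).
- snapshot(name): name is "scene" or "side" or "wrist"; returns (picture, depth): 480x640x3 uint8, red, green, blue; 480x640 float32, m along the optical axis (not along the pixel's ray), 0 where there is no reading.
- calibration(name): a dict with "mtx" (3x3 intrinsics, pixels), "T" (4x4, takes a point from camera to world coordinates); the wrist camera has in their place "tool_from_camera" (4x4, takes a point from camera to tool coordinates, whose origin is the TCP and whose axes are the tool frame's). Camera axes: x right, y up, looking along -z (the intrinsics and any distortion apply to the point x, -y, -z); pixel columns grow to the right and rows downward; lengths in m; the calibration is good to about 2 mm. A picture is of the moment at which its call begins: read the wrist's pose just before it. calibration takes no time and is no camera call.
- close_job(): hands the job in, once; it reports no verdict.
The state is a dict: "clock": time; "joint_pos": joint angles; "qvel": joint speeds; "tau": joint torques, N m; "tool_pos": TCP position; "orientation": TCP orientation; "force": force on the tool from outside, world axes, zero at the start; "moment": the same for the moment, N m; "opening": finger opening in m.
Only numpy, scipy, OpenCV 4.12 (cv2) and the standard library are available. Lean on these libraries where they do the work, as an engineer would, in place of code of your own. Each camera call takes 0.05 s, during which the arm holds its last target. There are 200 camera calls.

## Working session

There is one attempt and no reset: what is moved stays moved. The work goes in short steps, Python scripts to look and compute and a tool call to move; the robot and the scene stay as the last step left them, time stands still between calls to the robot, and variables do not carry over. Pictures are saved under pics/ and viewed, about 8 in all and at most 12, crops included, and the job is handed in when it is done.

Besides the shell and the picture viewer there is one more tool, called after ">>>" as name(argument=value, ...), one argument or row to a line, values as JSON. move_arm: Moves the arm, as the interface text tells. Its arguments: {"type":"object","properties":{"commands":{"type":"array"},"jaw":{"type":"number"}},"required":["commands"]}

```bash
ls; mkdir -p pics; cat > h.py <<'E'
import numpy as np, cv2
from scipy.spatial.transform import Rotation as R
from plant import get_obs, snapshot, calibration, close_job, ctrl
def toolT():
    o=get_obs(); T=np.eye(4); T[:3,:3]=R.from_euler('xyz',o['orientation'],degrees=True).as_matrix(); T[:3,3]=o['tool_pos']; return T
def snap(name,fn=None):
    c=calibration(name); T=c['T'] if name!='wrist' else toolT()@c['tool_from_camera']
    im,d=snapshot(name)
    if fn: cv2.imwrite('pics/'+fn+'.png',im[:,:,::-1]); np.savez('pics/'+fn+'.npz',im=im,d=d,T=T,K=c['mtx'])
    return im,d,np.array(T),np.array(c['mtx'])
def load(fn):
    z=np.load('pics/'+fn+'.npz'); return z['im'],z['d'],z['T'],z['K']
def cloud(d,T,K):
    v,u=np.mgrid[:d.shape[0],:d.shape[1]]
    p=np.stack([(u-K[0,2])/K[0,0]*d,-(v-K[1,2])/K[1,1]*d,-d],-1)
    return p@T[:3,:3].T+T[:3,3]
def onplane(u,v,z,T,K):
    r=T[:3,:3]@np.array([(u-K[0,2])/K[0,0],-(v-K[1,2])/K[1,1],-1]); return T[:3,3]+r*(z-T[2,3])/r[2]
E
python3 - <<'E'
from h import *
o=get_obs(); print(o)
for n in('scene','side'):
    im,d,T,K=snap(n,n+'0'); print(n,T.round(3).tolist(),K.round(1).tolist(),[k for k in calibration(n)])
print(calibration('wrist'))
E
```

```text
pics
{'clock': 0.0, 'joint_pos': array([ 8.30841473e+01,  2.05925665e+01,  6.33969265e-01, -2.02204191e-02,
       -7.01362099e+01, -1.65056773e+01]), 'qvel': array([ 0.15655114, -0.03818495,  0.03969253,  0.05138961,  0.08396434,
        0.007465  ]), 'tau': array([-1.12793503e-03, -5.82697105e+01,  2.93045944e+01,  6.99684396e+00,
        6.78032055e-03, -1.68340212e-04]), 'tool_pos': array([0.26815029, 0.61891702, 0.22561109]), 'orientation': array([   5.16999065,   89.90330545, -108.25842568]), 'force': array([0.04569067, 0.30760246, 0.82676884]), 'moment': array([0.0271556 , 0.01710283, 0.02228551]), 'opening': 0.08761110209059211}
scene [[-0.817, -0.487, 0.311, 0.915], [0.577, -0.697, 0.425, 0.521], [0.01, 0.526, 0.85, 1.183], [0.0, 0.0, 0.0, 1.0]] [[450.0, 0.0, 313.3], [0.0, 450.0, 242.6], [0.0, 0.0, 1.0]] ['mtx', 'T']
side [[-0.999, 0.032, -0.021, 0.526], [-0.038, -0.769, 0.639, 0.612], [0.004, 0.639, 0.769, 0.89], [0.0, 0.0, 0.0, 1.0]] [[478.5, 0.0, 323.7], [0.0, 478.5, 238.7], [0.0, 0.0, 1.0]] ['mtx', 'T']
{'mtx': array([[340.12534653,   0.        , 318.88546647],
       [  0.        , 340.12534653, 236.14832969],
       [  0.        ,   0.        ,   1.        ]]), 'tool_from_camera': array([[ 1.46484761e-03,  3.02849275e-01, -9.53037340e-01,
        -1.57247365e-01],
       [-1.16964055e-05,  9.53038367e-01,  3.02849584e-01,
         8.26796504e-02],
       [ 9.99998927e-01, -4.32481379e-04,  1.39959823e-03,
         1.46110196e-03],
       [ 0.00000000e+00,  0.00000000e+00,  0.00000000e+00,
         1.00000000e+00]])}
```

```bash
python3 - <<'E'
import cv2,numpy as np
a=cv2.imread('pics/scene0.png');b=cv2.imread('pics/side0.png')
cv2.imwrite('pics/v1.png',np.vstack([a,b])[:, :].copy()) if 0 else None
E
```

```text
(no output)
```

View pics/scene0.png

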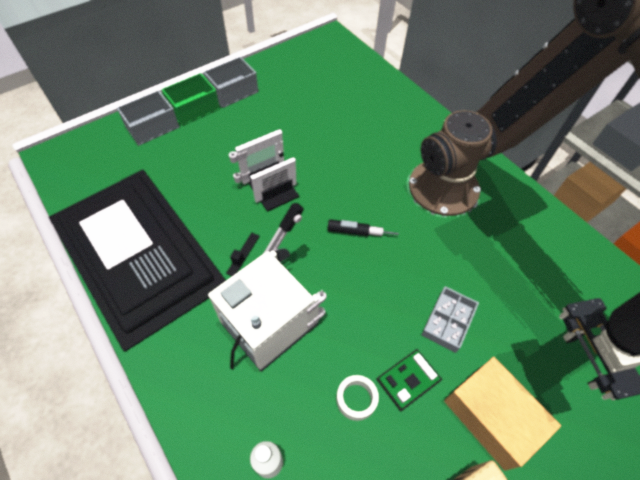

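View pics/side0.png

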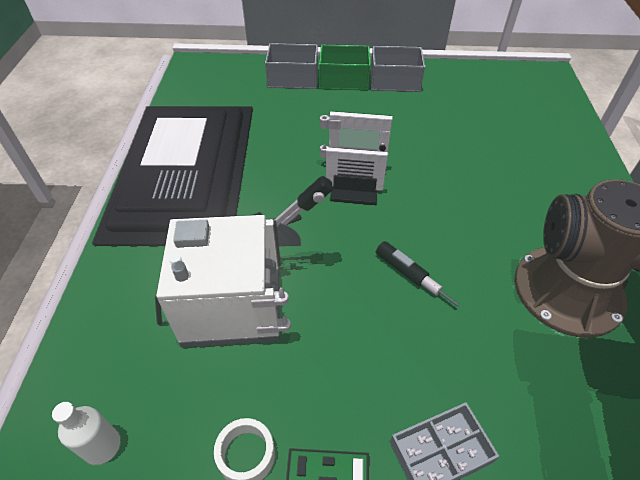

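Both views show the press (scene ~ (265,305), side ~ (215,270)) with its pintles at side (275,297) and (272,325), and the lever up at side (318,190). The door is in the far slot, with knuckles at side (325,120) and (325,150) and its knob at (382,147) on the +y face. The blank panel is in the near slot.

```bash
python3 - <<'E'
from h import *
for n in('side0','scene0'):
    im,d,T,K=load(n); P=cloud(d,T,K)
    print(n)
    # bright pts
    br=im.min(2)>150
    # roof
    def st(mask,name):
        m=mask.astype(np.uint8)
        k,l,s,c=cv2.connectedComponentsWithStats(m)
        for i in range(1,k):
            if s[i,4]>60:
                p=P[l==i]; r=cv2.minAreaRect((p[:,:2]*1000).astype(np.float32))
                print(name,s[i].tolist(),'z',np.percentile(p[:,2],[5,50,95]).round(3),'ctr',np.round(r[0],1),'size',np.round(r[1],1),'ang',round(r[2],1))
    z=P[...,2]; reg=(d>0)&(P[...,0]>.2)&(P[...,0]<1.2)&(P[...,1]<.45)&(P[...,1]>-.7)
    st(reg&(z>.185)&(z<.205)&(im.min(2)>130),'z195')
    st(reg&(z>.12)&(z<.18)&(P[...,1]<-.1),'z12-18')
    st(reg&(z>.015)&(z<.30)&(P[...,1]<.3),'all')
    pts={'side0':dict(pinH=(284,293),pinL=(286,322),knH=(324,118),knL=(324,149),grip=(316,190),btn=(318,197),topL=(333,114),topR=(391,118),bt=(330,151),br=(387,152)),
    'scene0':dict(pinH=(322,295),knH=(234,155),topA=(238,150),topB=(283,133),bA=(255,176),bB=(295,163),grip=(292,215))}[n]
    for k,(u,v) in pts.items(): print(k,P[v,u].round(3))
E
```

```text
side0
z195 [156, 215, 109, 84, 6727] z [0.192 0.195 0.197] ctr [746.5  76.5] size [185.1 182. ] ang 6.5
z12-18 [320, 111, 72, 25, 1306] z [0.124 0.152 0.172] ctr [ 482.  -388.6] size [ 25.3 178.9] ang 86.1
z12-18 [326, 147, 62, 12, 405] z [0.121 0.13  0.133] ctr [ 477.7 -297. ] size [ 17.3 148.9] ang 84.7
all [104, 106, 288, 240, 33292] z [0.036 0.087 0.207] ctr [ 850.4 -239.6] size [734.3 769.7] ang 65.0
all [376, 241, 83, 65, 1170] z [0.018 0.031 0.042] ctr [339.4 -14.1] size [ 37.  219.7] ang 46.9
all [442, 402, 32, 17, 218] z [0.017 0.035 0.041] ctr [296.8 289. ] size [21.7 54.8] ang 89.7
pinH [0.612 0.14  0.164]
pinL [0.613 0.148 0.075]
knH [0.526 0.612 0.89 ]
knL [ 0.559 -0.388  0.06 ]
grip [ 0.563 -0.047  0.241]
btn [ 0.559 -0.038  0.231]
topL [ 0.538 -0.388  0.172]
topR [ 0.394 -0.378  0.172]
bt [ 0.542 -0.3    0.127]
br [ 0.382 -0.456 -0.002]
scene0
z195 [209, 251, 105, 98, 4654] z [0.191 0.194 0.198] ctr [745.1  78.9] size [185.6 182.4] ang 6.0
z12-18 [229, 130, 54, 33, 751] z [0.123 0.154 0.172] ctr [ 481.  -383.2] size [ 25.  180.9] ang 85.4
z12-18 [251, 158, 45, 23, 240] z [0.122 0.13  0.134] ctr [ 476.7 -292.7] size [ 17.5 150.3] ang 84.9
all [229, 130, 67, 72, 2956] z [0.03  0.096 0.169] ctr [ 484.9 -336.1] size [119.6 181. ] ang 85.4
all [58, 175, 156, 158, 13197] z [0.034 0.053 0.058] ctr [ 944.5 -368.6] size [291.4 506.4] ang 2.0
all [209, 203, 117, 168, 8554] z [0.048 0.193 0.219] ctr [712.1  51.9] size [275.3 332.2] ang 84.3
all [327, 219, 72, 17, 624] z [0.018 0.032 0.042] ctr [338.6 -10.5] size [ 40.  218.8] ang 44.5
all [230, 249, 15, 16, 158] z [0.02  0.046 0.052] ctr [ 708.8 -141.4] size [32.1 29.9] ang 29.9
pinH [0.617 0.153 0.173]
knH [ 0.558 -0.384  0.157]
topA [ 0.542 -0.385  0.169]
topB [ 0.302 -0.518 -0.003]
bA [ 0.54  -0.296  0.133]
bB [ 0.403 -0.284  0.115]
grip [ 0.567 -0.05   0.238]
```

```bash
cat >> h.py <<'E'
def plan(p,yaxis):
    """TCP target p, tool y axis heading (deg, world): print total tool-frame shift (cm) after spin, and spin(rad)"""
    T=toolT(); y=T[:3,1]; cur=np.degrees(np.arctan2(y[1],y[0]))
    dyaw=(yaxis-cur+180)%360-180
    d=np.array(p)-T[:3,3]
    print('now',T[:3,3].round(4),'yhead',cur.round(2),'dist',np.linalg.norm(d).round(3),'spin',np.radians(-dyaw).round(4),
     'shift before spin(cm)',(T[:3,:3].T@d*100).round(2),'shift after spin',((T[:3,:3]@R.from_euler('x',-dyaw,degrees=True).as_matrix()).T@d*100).round(2))
E
python3 - <<'E'
from h import *
print(toolT().round(3)); plan([.56,.15,.40],6)
E
```

```text
[[-0.     0.918 -0.398  0.268]
 [-0.001 -0.398 -0.918  0.619]
 [-1.     0.     0.001  0.226]
 [ 0.     0.     0.     1.   ]]
now [0.2682 0.619  0.2257] yhead -23.43 dist 0.579 spin -0.5136 shift before spin(cm) [-17.38  45.43  31.45] shift after spin [-17.38  24.11  49.71]
```

>>> move_arm(
  commands=[
    [[-4.3,0,0,-0.128],[-4.3,0,0,-0.128],[-4.3,0,0,-0.128],[-4.4,0,0,-0.129],[0,2,4.1,0],[0,2,4.1,0],[0,2,4.1,0],[0,2,4.1,0]],
  ],
  jaw=6,
)

```text
clock: 0.9
tool_pos: [0.3654, 0.4629, 0.3992]
orientation: [-43.6, 90.0, -127.6]
force: [1.1, -0.1, -0.1]
opening: 0.0605
```

>>> move_arm(
  commands=[
    [[0,2,4.1,0],[0,2,4.1,0],[0,2,4.1,0],[0,2,4.1,0],[0,2,4.1,0],[0,2,4.1,0],[0,2,4.1,0],[0,2,4.2,0]],
  ],
)

```text
clock: 1.7
tool_pos: [0.5588, 0.1523, 0.3994]
orientation: [-115.7, 90.0, 160.2]
force: [-0.5, 0.7, 0.1]
opening: 0.06
```

>>> move_arm(
  commands=[
    [[0,0,0,0],[0,0,0,0]],
  ],
)

```text
clock: 1.9
tool_pos: [0.5586, 0.1528, 0.3989]
orientation: [-74.9, 89.9, -159.1]
force: [-0.3, 0.8, -0.3]
opening: 0.0603
```

```bash
python3 - <<'E'
from h import *
im,d,T,K=snap('wrist','w1'); print(get_obs()['tool_pos'],T.round(3))
E
```

```text
[0.55822557 0.15377168 0.3990647 ] [[ 0.101  0.948  0.302  0.64 ]
 [-0.995  0.097  0.03   0.16 ]
 [-0.    -0.303  0.953  0.556]
 [ 0.     0.     0.     1.   ]]
```

View pics/w1.png

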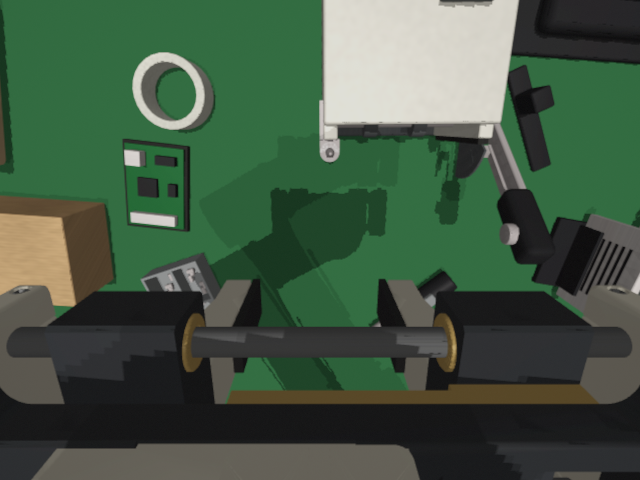

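The wrist view shows the upper pintle at about (329,153), the press roof's front edge near row 123, and the lever grip at (522,225) with its button at (509,234).

```bash
python3 - <<'E'
from h import *
im,d,T,K=load('w1'); P=cloud(d,T,K)
z=P[...,2]
roof=(abs(z-.195)<.006)&(im.min(2)>140)
# front edge: lowest row per column
us=np.arange(335,490,5); vs=[np.where(roof[:,u])[0].max() for u in us]
E=np.array([onplane(u,v+.5,.195,T,K)[:2] for u,v in zip(us,vs)])
f=np.polyfit(E[:,1],E[:,0],1); print('front edge yaw',np.degrees(np.arctan(-f[0])).round(2),E[0],E[-1])
vs=np.arange(20,115,5); 
for nm,ff in(('left',np.min),('right',np.max)):
    E2=np.array([onplane(ff(np.where(roof[v])[0])+.0,v,.195,T,K)[:2] for v in vs]); g=np.polyfit(E2[:,0],E2[:,1],1); print(nm,'yaw',np.degrees(np.arctan(g[0])).round(2),E2[0].round(4),E2[-1].round(4))
sub=z[140:166,316:344]; np.set_printoptions(linewidth=250)
print((sub*1000).astype(int)[::2,::2])
print(im[140:166:2,316:344:2].mean(2).astype(int))
big=cv2.resize(im[100:260,290:560],None,fx=3,fy=3,interpolation=cv2.INTER_CUBIC); cv2.imwrite('pics/w1c.png',big[:,:,::-1])
E
```

```text
front edge yaw 6.31 [0.64527635 0.14422251] [ 0.66247224 -0.00579662]
left yaw 6.07 [0.7356 0.165 ] [0.6578 0.1567]
right yaw 6.18 [ 0.7535 -0.011 ] [ 0.6758 -0.0197]
[[  0  -1 163 160 163 162 161 162 161 162 161 161   0   0]
 [  0   0 162 162 162 162 162 160 163 163 161 162   0  -2]
 [556   0 162 161 163 161 160 162 161 161 160 163   0  -1]
 [ -1   0 161 162 162 161 161 163 161 161 162 162  -1   0]
 [  0   0 161 161 162 162 166 171 162 163 161 161   0   2]
 [ -1  -1 161 161 161 176 181 182 181 162 161 162   0   0]
 [  0   0 163 162 161 180 186 188 184 162 162 160   0  -1]
 [  0   0 162 162 162 181 185 188 184 160 163 162   0   0]
 [ -2   0  -2 161 162 161 181 183 180 162 161   1   0  -2]
 [ -1   0   0 162 161 163 163 162 162 163 163  -1  -1   0]
 [ -1   0   0  -1 162 162 161 162 162 162   0   0  -1  -1]
 [  0   0   0   0  -1  -1  -1   0  -1  -1   0  -2  -1   0]
 [  0   0  -1   0  -1   0  -1  -1   0   0  -1  -1  -2  -1]]
[[ 66  65 130 144 161 132 102  97  97 171 149 175  82  66]
 [ 66  66 165 176 177 182 183 188 182 177 176 176  80  66]
 [ 66  66 165 180 192 190 177 184 180 195 177 175  79  66]
 [ 66  66 162 191 191 198 186 189 189 189 187 173  79  66]
 [ 66  66 169 188 188 187 118 106 165 190 187 183  79  66]
 [ 65  66 180 192 195 114 102 104  98 176 196 184  77  66]
 [ 66  66 170 181 173  96 105 143 104 144 179 177  72  66]
 [ 65  66 148 171 173 109 101 162 101 148 171 161  68  65]
 [ 66  66 109 170 173 137  82  80  82 169 171 128  66  66]
 [ 66  66  67 144 173 173 171 170 174 172 155  70  66  66]
 [ 65  66  66  66 139 169 170 174 171 144  69  67  66  67]
 [ 66  66  66  66  62  55  73  82  41  63  67  66  66  66]
 [ 66  66  65  67  66  67  66  55  66  66  66  66  66  66]]
```

View pics/w1c.png

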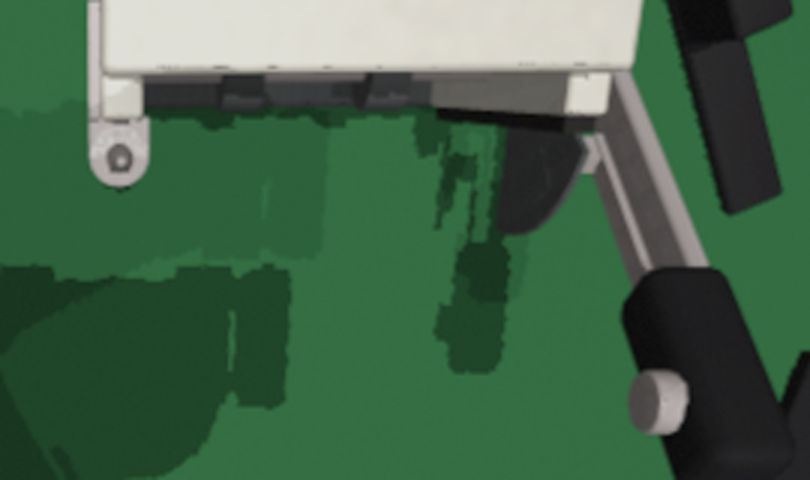

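The close crop shows the pin tip at about (330,152.5) in the full picture and the button on the grip's left flank at (509,234).

```bash
python3 - <<'E'
from h import *
im,d,T,K=load('w1')
print(onplane(329.8,152.7,.189,T,K), onplane(330.0,150.,.163,T,K),onplane(509.5,234,.238,T,K),onplane(522,226,.25,T,K))
P=cloud(d,T,K); print(P[232:237,507:512].reshape(-1,3).mean(0), P[225,525])
plan([.42,-.385,.36],-4.5)
E
```

```text
[0.61684087 0.14614227 0.189     ] [0.61812317 0.14526874 0.163     ] [ 0.56079699 -0.03567891  0.238     ] [ 0.57264861 -0.03780795  0.25      ]
[ 0.56012485 -0.03670741  0.23551805] [ 0.57081894 -0.04953617  0.23591905]
now [0.5582 0.1538 0.3991] yhead 5.91 dist 0.558 spin 0.1816 shift before spin(cm) [  3.93 -19.29  52.17] shift after spin [ 3.93 -9.55 54.79]
```

>>> move_arm(
  commands=[
    [[0,0,2,0.09],[0,0,4,0.09],[0,-0.8,4.1,0],[0,-0.8,4.1,0],[0,-0.8,4.1,0],[0,-0.8,4.1,0],[0,-0.8,4.1,0],[0,-0.8,4.1,0]],
  ],
)

```text
clock: 2.75
tool_pos: [0.4938, -0.1475, 0.3999]
orientation: [113.3, 90.0, 19.1]
force: [1.0, 1.0, -0.9]
opening: 0.0599
```

>>> move_arm(
  commands=[
    [[0,-0.8,4.1,0],[0,-0.8,4.1,0],[0,-0.8,4.1,0],[1,-0.8,4.1,0],[1,-0.8,4.1,0],[2,-0.8,4.1,0],[0,0,0,0],[0,0,0,0]],
  ],
)

```text
clock: 3.55
tool_pos: [0.4281, -0.3888, 0.3589]
orientation: [-114.2, 89.9, 151.4]
force: [0.4, 0.4, 0.6]
opening: 0.0601
```

```bash
python3 - <<'E'
from h import *
im,d,T,K=snap('wrist','w2'); print(get_obs()['tool_pos'])
P=cloud(d,T,K); z=P[...,2]
m=(abs(z-.172)<.006)&(P[...,1]<-.33); cv2.imwrite('pics/w2m.png',m*255)
p=P[m]; r=cv2.minAreaRect((p[:,:2]*1000).astype(np.float32)); print(r,m.sum())
E
```

```text
[ 0.42856471 -0.38839449  0.35971998]
((468.3488464355469, -386.9632568359375), (13.890111923217773, 154.3096466064453), 85.69392395019531) 2177[ WARN:0@6.062] global loadsave.cpp:1063 imwrite_ Unsupported depth image for selected encoder is fallbacked to CV_8U.
```

View pics/w2.png

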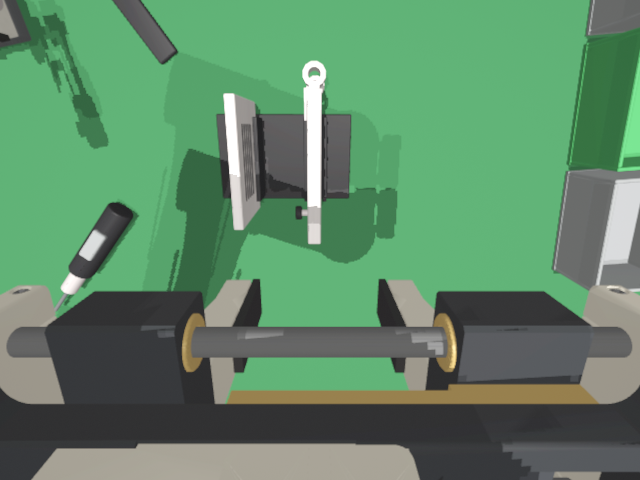

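The wrist view shows the door from above: the hinge barrel at (315,73), the knob on the left (+y) face at (300,212), and the blank panel at (240,160). The door's top centre is (.4683,-.3870), its yaw is -4.3°, and its size matches the given one.

```bash
python3 - <<'E'
from h import *
plan([.4683,-.387,.134],-4.3)
E
```

```text
now [ 0.4286 -0.3884  0.3597] yhead -4.3 dist 0.229 spin 0.0001 shift before spin(cm) [22.57  3.95 -0.44] shift after spin [22.57  3.95 -0.44]
```

>>> move_arm(
  commands=[
    [[1.5,1,0,0],[2.5,1,-0.2,0],[3,1,-0.2,0],[4,0.95,0,0],[4,0,0,0],[3.5,0,0,0],[2.5,0,0,0],[1.5,0,0,0]],
  ],
)

```text
clock: 4.4
tool_pos: [0.468, -0.386, 0.1321]
orientation: [-120.2, 89.9, 145.6]
force: [-1.1, 0.7, 1.0]
opening: 0.0601
```

>>> move_arm(
  commands=[
    [[0,0,0,0],[0,0,0,0]],
  ],
)

```text
clock: 4.6
tool_pos: [0.4688, -0.3874, 0.1351]
orientation: [50.7, 90.0, -43.5]
force: [0.5, -0.4, 0.2]
opening: 0.0598
```

>>> move_arm(
  commands=[
    [[0,0,0,0],[0,0,0,0],[0,0,0,0],[0,0,0,0],[0,0,0,0],[0,0,0,0]],
  ],
  jaw=0.8,
)

```text
clock: 5.2
tool_pos: [0.4676, -0.3883, 0.1347]
orientation: [72.1, 90.0, -22.3]
force: [-0.4, -0.4, 0.2]
opening: 0.0178
```

>>> move_arm(
  commands=[
    [[0,0,0,0],[0,0,0,0],[0,0,0,0]],
  ],
)

```text
clock: 5.5
tool_pos: [0.4676, -0.3883, 0.1346]
orientation: [-44.2, 90.0, -138.6]
force: [-0.0, 0.7, 0.3]
opening: 0.0137
```

>>> move_arm(
  commands=[
    [[-0.5,0,0,0],[-1,0,0,0],[-1.5,0,0,0],[-2,0,0,0],[-2,0,0,0]],
  ],
)

```text
clock: 6.0
tool_pos: [0.4674, -0.3881, 0.2055]
orientation: [-116.1, 90.0, 149.5]
force: [0.7, -0.0, -3.1]
opening: 0.0136
```

>>> move_arm(
  commands=[
    [[-2.5,0,0,0],[-3,0,0,0],[-3.5,0,0,0],[-3.5,0,0,0],[-3.5,0,0,0],[-3,0,0,0],[-2.5,0,0,0],[-1,0,0,0]],
  ],
)

```text
clock: 6.8
tool_pos: [0.4677, -0.3885, 0.4329]
orientation: [64.1, 89.8, -30.2]
force: [-1.4, 0.6, -3.5]
opening: 0.0139
```

```bash
python3 - <<'E'
from h import *
print(get_obs()['force'],get_obs()['opening'])
plan([.45,.128,.43],6.15)
E
```

```text
[-1.42060419  0.57615964 -3.45041014] 0.013895270182012233
now [ 0.4677 -0.3885  0.4329] yhead -4.35 dist 0.517 spin -0.1832 shift before spin(cm) [  0.18  -5.68 -51.37] shift after spin [  0.18   3.77 -51.54]
```

>>> move_arm(
  commands=[
    [[0,0,-1.5,-0.03],[0,0,-2.5,-0.05],[0,0,-3.5,-0.05],[0,0,-4,-0.053],[0,0.4,-4,0],[0,0.4,-4,0],[0,0.4,-4,0],[0,0.4,-4,0]],
  ],
)

```text
clock: 7.6
tool_pos: [0.4652, -0.1105, 0.4282]
orientation: [-113.0, 89.9, 163.2]
force: [1.2, 0.2, -4.4]
opening: 0.014
```

>>> move_arm(
  commands=[
    [[0,0.4,-4,0],[0,0.4,-4,0],[0,0.4,-4,0],[0,0.4,-4,0],[0,0.4,-3.5,0],[0,0,-2.5,0],[0,0,-1.5,0],[0,0,0,0]],
  ],
)

```text
clock: 8.4
tool_pos: [0.4603, 0.1248, 0.4283]
orientation: [-80.0, 89.9, -163.7]
force: [0.8, -1.5, -3.3]
opening: 0.0139
```

```bash
python3 - <<'E'
from h import *
print(get_obs()['force'],get_obs()['opening'])
plan([.45,.128,.43],6.15)
im,d,T,K=snap('wrist','w3'); P=cloud(d,T,K)
E
```

```text
[ 0.77584892 -1.51652289 -3.26834702] 0.013876879435210772
now [0.4603 0.1248 0.4283] yhead 6.31 dist 0.011 spin 0.0028 shift before spin(cm) [-0.17 -0.99 -0.43] shift after spin [-0.17 -0.99 -0.43]
```

View pics/w3.png

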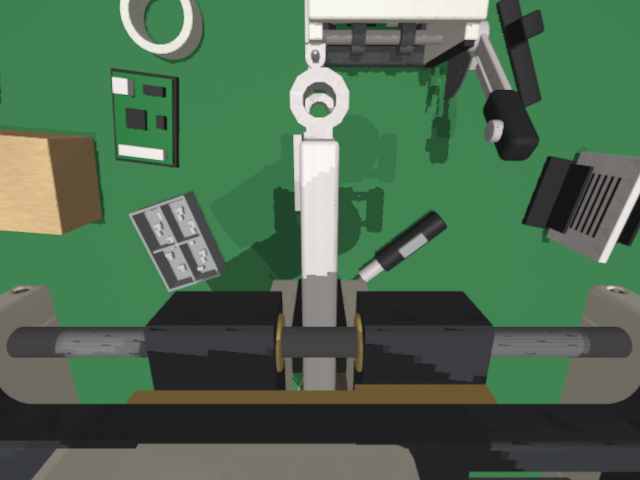

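The held door is seen from above: the upper knuckle ring at (320,100), the lower bore visible through it, and the pintle at (316,55).

```bash
python3 - <<'E'
from h import *
im,d,T,K=load('w3'); P=cloud(d,T,K); TT=T@np.linalg.inv(calibration('wrist')['tool_from_camera'])
Q=(P-TT[:3,3])@TT[:3,:3]   # tool coords
np.set_printoptions(linewidth=250)
print((Q[62:140:3,288:352:3,0]*1000).astype(int))
s=im[62:140,288:352].mean(2)
ring=(abs(Q[...,0]+.022)<.006); ring[145:]=0; ring[:60]=0
q=Q[ring]; print('ring n',len(q),'x',np.median(q[:,0]))
k=ring.astype(np.uint8); cs,h=cv2.findContours(k,cv2.RETR_CCOMP,cv2.CHAIN_APPROX_NONE)
for c,hh in zip(cs,h[0]):
    if len(c)>15:
        print(len(c),'hole' if hh[3]>=0 else 'outer',cv2.minEnclosingCircle(c),cv2.fitEllipse(c), cv2.boundingRect(c))
# leaf top edges in tool coords: heading/lateral
m=(abs(Q[...,0]+.038)<.006); m[:135]=0; m[275:]=0; q=Q[m]
for y0 in (.02,.03,.04,.05,.06,.07):
    w=q[abs(q[:,1]-y0)<.004]; 
    if len(w): print(y0,w[:,2].min().round(4),w[:,2].max().round(4),np.median(w[:,0]).round(4))
E
```

```text
[[ 428  427  428  428  427  426  266  266  266  263  265  262  400  400  399  401  402  400  399  399  399  401]
 [ 428  428  428  428  425  428  428  266  265  265  265  266  402  403  403  403  403  402  404  403  405  402]
 [ 426  430  428  428  426  428  428  275  -19  -21  -20  -20  -21  -20  428  428  429  429  428  430  427  426]
 [ 429  428  428  429  428  428  -20  -20  -20  -21  -20  -20  -19  -19  -20  428  426  429  428  428  429  428]
 [ 428  429  429  429  431  -20  -20  -20  -19  -19  -21  -20  -21  -20  -20  -20  -20  429  428  428  427  428]
 [ 429  427  429  -19  -20  -20  -20  -20  -21  -19  -20  -21  -20  -19  -19  -21  -20  -20 -157  427  427  428]
 [ 429 -157  427  -19  -21  -21  -21  -20  -21  -20  -21  -19  -21  -21  -21  -20  -19  -19  -21  427  428  429]
 [ 427  427  -20  -19  -20  -20  -20  -20  -20  -16  -16  -16  -18  -20  -20  -19  -20  -20  -19  427  428  429]
 [ 428  430  -20  -19  -20  -20  -21  -17  -11   -5   -6   -7   -9  -15  -20  -20  -20  -21  -21  -20  427  427]
 [ 428  -19  -20  -20  -20  -19  -16   -7   -2    4    5    4    0   -6  -12  -20  
[... 1817 characters left out ...]
 428  428  429  429]]
ring n 2414 x -0.0204926258970434
31 outer ((296.5, 139.5), 5.700977325439453) ((296.5713806152344, 139.3384552001953), (8.62949275970459, 10.448735237121582), 9.763463020324707) (293, 135, 9, 10)
198 outer ((318.5, 104.27465057373047), 37.2573127746582) ((318.53240966796875, 102.11759948730469), (56.926612854003906, 72.12989044189453), 0.052137479186058044) (289, 68, 60, 72)
100 hole ((318.5, 100.25), 18.3116397857666) ((318.5201110839844, 100.49195098876953), (33.59941864013672, 35.56028366088867), 1.8029108047485352) (302, 82, 34, 37)
0.03 -0.0059 0.0079 -0.0363
0.04 -0.0057 0.008 -0.0363
0.05 -0.006 0.008 -0.0364
0.06 -0.0058 0.0078 -0.0364
0.07 -0.006 0.008 -0.0364
```

>>> move_arm(
  commands=[
    [[2,0,-0.2,0],[3,0,-0.2,0],[3.5,0,0,0],[3.5,0,0,0],[3.5,0,0,0],[3,0,0,0],[2,0,0,0],[1.2,0,0,0]],
  ],
)

```text
clock: 9.25
tool_pos: [0.4598, 0.1256, 0.2107]
orientation: [-61.8, 89.8, -145.7]
force: [0.8, -0.8, -3.5]
opening: 0.0138
```

>>> move_arm(
  commands=[
    [[0,0.5,0,0],[0,1.0,0,0],[0,1.0,0,0],[0,0.4,0,0],[0,0,0,0],[0,0,0,0]],
  ],
)

```text
clock: 9.85
tool_pos: [0.4896, 0.1303, 0.2126]
orientation: [-96.0, 90.0, -179.9]
force: [-0.8, 0.1, -3.7]
opening: 0.0136
```

```bash
cat > meas.py <<'E'
from h import *
import sys
n=sys.argv[1]
o=[get_obs() for _ in range(1)]
im,d,T,K=snap('wrist',n); P=cloud(d,T,K); TT=T@np.linalg.inv(calibration('wrist')['tool_from_camera'])
Q=(P-TT[:3,3])@TT[:3,:3]
print(o[0]['tool_pos'].round(4),'force',o[0]['force'].round(1))
z=P[...,2]; uu=np.arange(640)
tip=(z>.178)&(z<.193)&(im.mean(2)<175)&(abs(uu-318)<60)[None]; tip[110:]=0
kk,l,s,c=cv2.connectedComponentsWithStats(tip.astype(np.uint8))
for i in range(1,kk):
    if s[i,4]>15: print('tip?',s[i].tolist(),'tool',np.median(Q[l==i],0).round(4),'top z',z[l==i].max().round(4))
ring=(abs(Q[...,0]+.0205)<.004); ring[:20]=0; ring[200:]=0
cs,h=cv2.findContours(ring.astype(np.uint8),cv2.RETR_CCOMP,cv2.CHAIN_APPROX_NONE)
for cc,hh in zip(cs,h[0]):
    if len(cc)>50: print('hole' if hh[3]>=0 else 'outer',cv2.boundingRect(cc))
q=Q[ring]; q=q[q[:,1]>.08]; print('ring toolz',q[:,2].min().round(4),q[:,2].max().round(4),'toolymax',q[:,1].max().round(4))
E
python3 meas.py w4
```

```text
[0.4896 0.1303 0.2126] force [-0.8  0.1 -3.7]
tip? [304, 22, 19, 23, 270] tool [ 0.0303  0.1251 -0.0017] top z 0.1884
outer (293, 135, 9, 65)
outer (289, 68, 60, 72)
hole (302, 82, 34, 37)
ring toolz -0.01 0.012 toolymax 0.1031
```

View pics/w4.png

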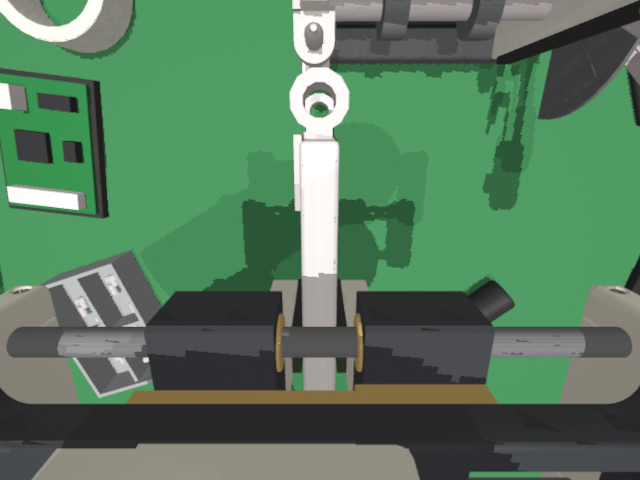

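The view shows the pin tip at (313,35) and the knuckle ring at (319,98). They are nearly aligned, and the pin sits about 3 mm to the left.

```bash
python3 - <<'E'
from h import *
im,d,T,K=load('w4'); P=cloud(d,T,K); TT=T@np.linalg.inv(calibration('wrist')['tool_from_camera'])
Q=(P-TT[:3,3])@TT[:3,:3]; z=P[...,2]
np.set_printoptions(linewidth=220)
print((z[16:50:2,298:330:2]*1000).astype(int)); print(im[16:50:2,298:330:2].mean(2).astype(int))
for lo in(.163,.170,.176,.180,.184,.186):
  m=(z>lo)&(z<.193); m[60:]=0; m[:,:300]=0;m[:,328:]=0
  w=Q[m]; print(lo,m.sum(),w[:,1].mean().round(4),w[:,2].mean().round(4),w[:,1:].min(0).round(4),w[:,1:].max(0).round(4))
m=(abs(z-.1625)<.004); m[75:]=0;m[:,:285]=0;m[:,340:]=0; w=Q[m]; print('bracket',w[:,1:].min(0),w[:,1:].max(0))
Th=np.degrees(np.arctan2(TT[1,1],TT[0,1])); print(Th)
E
```

```text
[[163 161 162 162 163 161 162 161 162 162 162 160 162 162 161 161]
 [163 163 163 161 162 162 162 161 161 163 160 162 161 162 162 162]
 [162 162 163 163 162 161 162 162 162 161 162 162 161 161 161 162]
 [163 161 161 161 163 161 162 180 179 162 162 163 161 160 161 162]
 [161 162 161 162 161 181 186 188 187 184 180 162 160 160 162 162]
 [162 161 163 162 180 184 188 188 188 186 184 178 160 163 163 163]
 [162 160 163 164 182 186 189 187 187 187 185 181 161 163 162 162]
 [369 162 162 179 183 186 187 188 188 187 185 182 177 161 162 162]
 [162 161 162 180 182 185 186 186 186 187 184 181 180 162 163 161]
 [162 161 163 179 182 184 187 186 185 183 183 181 181 162 162 162]
 [162 162 162 178 182 183 184 183 183 184 182 182 176 162 161 163]
 [162 162 162 175 180 181 181 183 182 182 181 179 176 161 162 162]
 [162 162 161 163 179 180 180 182 181 181 180 178 171 161 161 161]
 [162 160 162 163 174 179 180 179 180 178 178 175 165 161 163 160]
 [161 161 162 162 169 175 176 178 177 177 175 170 160 162 161 163]
 [161 161 162 162 164 170 172 173 175 172 170 165 161 162 162 160]
 [161 162 162 161 162 166 16
[... 906 characters left out ...]
255]
 [250 251 251 252 124 118 118 119 118 115 115 112 116 235 245 250]
 [250 251 251 252 161 114 114 115 113 113 112 109 189 252 248 250]
 [250 251 251 253 221 110 110 112 112 111 111 111 229 252 252 250]
 [250 251 251 252 254 183 108 107 107 109 109 160 234 252 251 250]]
0.163 899 0.1313 -0.0017 [ 0.1179 -0.0092] [0.1425 0.0055]
0.17 585 0.1303 -0.0017 [ 0.1218 -0.0084] [0.1419 0.0052]
0.176 416 0.1281 -0.0017 [ 0.1218 -0.0081] [0.1419 0.0051]
0.18 275 0.1261 -0.0019 [ 0.1223 -0.0062] [0.1313 0.0026]
0.184 134 0.1265 -0.0018 [ 0.124  -0.0046] [0.1297 0.0012]
0.186 84 0.1266 -0.0019 [ 0.1246 -0.0041] [0.1289 0.0002]
bracket [ 0.11585722 -0.01293284] [0.14517739 0.00876911]
6.123520220135578
```

>>> move_arm(
  commands=[
    [[0,0.3,-0.15,0],[0,0.6,-0.14,0],[0,0.8,0,0],[0,0.8,0,0],[0,0.6,0,0],[0,0.35,0,0],[0,0,0,0],[0,0,0,0]],
  ],
)

```text
clock: 10.7
tool_pos: [0.5234, 0.1367, 0.2123]
orientation: [-69.9, 90.0, -153.7]
force: [-0.3, -0.1, -4.2]
opening: 0.014
```

```bash
python3 - <<'E'
from h import *
o=get_obs();print(o['tool_pos'],o['force'],o['moment'])
im,d,T,K=snap('wrist','w5'); P=cloud(d,T,K); z=P[...,2]
TT=T@np.linalg.inv(calibration('wrist')['tool_from_camera']); Q=(P-TT[:3,3])@TT[:3,:3]
m=(z>.155)&(z<.195); m[:60]=0;m[130:]=0;m[:,295:][:,50:]=0; m[:,:295]=0
np.set_printoptions(linewidth=220)
print((z[62:132:3,288:352:3]*1000).astype(int))
cv2.imwrite('pics/w5c.png',cv2.resize(im[20:160,240:400],None,fx=4,fy=4,interpolation=cv2.INTER_CUBIC)[:,:,::-1])
E
```

```text
[0.5234034  0.13673193 0.21232853] [-0.29621868 -0.14400974 -4.22010164] [-0.04817715  0.0574253   0.06159365]
[[ -1  -1   0   0 165 166 179 179 178 179 179 178 179 177 178 180 107 106 105 108 105 108]
 [  0   0   0   0 166 166 179 178 179 179 179 179 180 178 179 369 105 107 108 106 106 106]
 [  0   0   0  -1 166 166 178 178 231 232 232 234 231 232 179 178 108 106 105 106 106 106]
 [  0  -1   0   0 165 166 232 232 233 232 232 232 233 232 233 178 104 104 105 104 103 103]
 [ -2   0   0   0 165 233 232 232 231 234 230 234 232 233 232 233 233 100 101 101 102 101]
 [ -1  -1   0 232 232 233 231 232 233 234 232 232 232 233 233 232 232 231  27  26  27  28]
 [  0  -2   0 233 233 232 232 232 369 232 369 232 233 232 232 233 234 233 232  27  27  27]
 [  0   1 232 231 232 230 232 233 233 229 229 229 230 232 232 231 231 232 233  27  27  27]
 [  0   0 232 233 234 233 232 229 225 219 219 220 222 227 231 233 232 233 233 234  27  28]
 [ -2 232 232 233 230 232 228 220 214 208 208 207 212 219 224 235 232 233 233 232  27  26]
 [  0 232 233 232 232 232 222 211 163 160 163 161 162 209 217 229 233 232 233 2
[... 495 characters left out ...]
2 160 180 184 185 185 182 177 163 232 234 233 233 233   0   0]
 [  0   0 232 231 233 232 232 161 178 181 182 183 179 160 207 233 231 231 231 232  -1  -1]
 [  0   0 232 232 232 232 232 233 161 175 180 177 161 232 233 233 233 233 232   0 369   0]
 [ -2   0   0 232 231 233 232 233 232 232 232 232 233 232 233 232 233 232   0  -1   0   0]
 [ -1   0  -1   0 232 232 232 232 232 233 233 233 233 233 232 233 233 232   0   0  -1   0]
 [ -2  -1  -2  -1   0 232 232 232 232 232 232 232 232 234 233 233   0   0   0   0   0   0]
 [  0   0   0  -2   0   0 233 233 234 231 233 233 232 233 233  -2  -2  -1   0   0   0   0]
 [ -2  -1   0   0   0   0 233 232 233 233 232 232 233 232 232  -1   0   0   0  -1  -1   0]]
```

View pics/w5c.png

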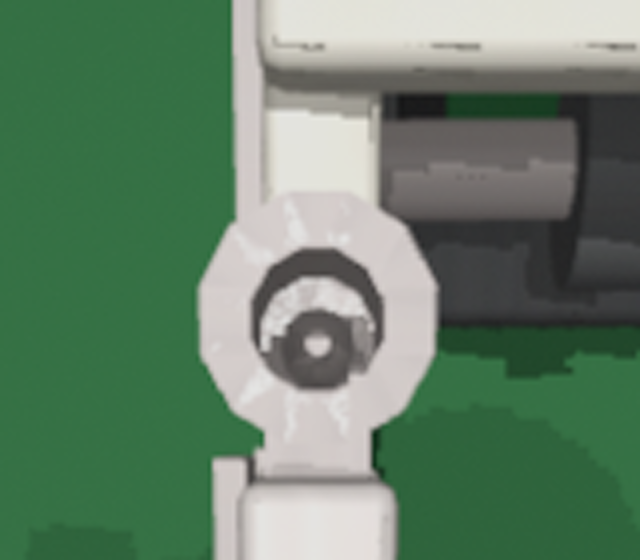

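The bore is over the pin: the tip is visible through it at about (319.5,106), with the ring centre at about (319.5,97.5).

```bash
python3 - <<'E'
from h import *
im,d,T,K=load('w5'); TT=T@np.linalg.inv(calibration('wrist')['tool_from_camera'])
f=lambda u,v,z:(TT[:3,:3].T@(onplane(u,v,z,T,K)-TT[:3,3])*1000).round(2)
print('tip',f(319.2,105.8,.189),'ring',f(319.1,97.3,.2325),'top',f(319,67.5,.2325))
E
```

```text
tip [23.28 92.61  1.26] ring [-20.22  93.02   1.22] top [-20.23 103.13   1.18]
```

>>> move_arm(
  commands=[
    [[0.5,0,0,0],[0.8,0,0,0],[0.8,0,0,0],[0.5,0,0,0],[0,0,0,0]],
  ],
)

```text
clock: 11.25
tool_pos: [0.5229, 0.1366, 0.1853]
orientation: [-66.9, 89.9, -150.7]
force: [0.3, 0.7, -4.0]
opening: 0.0135
```

>>> move_arm(
  commands=[
    [[0.4,0,0,0],[0.4,0,0,0],[0.3,0,0,0],[0.3,0,0,0],[0,0,0,0]],
  ],
)

```text
clock: 11.75
tool_pos: [0.5233, 0.1368, 0.1721]
orientation: [-69.7, 90.0, -153.6]
force: [-0.8, -0.2, -3.8]
opening: 0.0137
```

>>> move_arm(
  commands=[
    [[0.15,0,0,0],[0.1,0,0,0],[0.1,0,0,0],[0.05,0,0,0],[0,0,0,0]],
  ],
)

```text
clock: 12.25
tool_pos: [0.5235, 0.1369, 0.1685]
orientation: [-82.1, 90.0, -166.0]
force: [-0.1, -0.5, -3.3]
opening: 0.0137
```

```bash
cat > seat.py <<'E'
from h import *
import sys
o=get_obs();print(o['tool_pos'],o['force'],o['moment'])
im,d,T,K=snap('wrist',sys.argv[1]); P=cloud(d,T,K); z=P[...,2]
np.set_printoptions(linewidth=220)
print('ring z',(z[100:125,292:298]).mean(),np.median(z[72:80,315:325]),'leaf top',np.median(z[160:230,312:325]))
E
python3 seat.py w6
```

```text
[0.52350825 0.13686208 0.16850669] [-0.14990544 -0.54516781 -3.28608155] [-0.05504931  0.01677357  0.0311264 ]
ring z 0.1358212549793116 0.1890394254666336 leaf top 0.20500364395031268
```

>>> move_arm(
  commands=[
    [[0.1,0,0,0],[0.1,0,0,0],[0,0,0,0]],
  ],
)

```text
clock: 12.6
tool_pos: [0.5242, 0.1371, 0.1673]
orientation: [98.9, 89.9, 15.0]
force: [-0.1, -1.3, 0.3]
opening: 0.014
```

The ring top reads z=.189 (shoulder plus 26 mm), the leaf top .205, and the wrist no longer carries the door's weight, so it is fully seated. Releasing it now.

>>> move_arm(
  commands=[
    [[0,0,0,0],[0,0,0,0],[0,0,0,0],[0,0,0,0]],
  ],
  jaw=5,
)

```text
clock: 13.0
tool_pos: [0.5236, 0.1369, 0.1666]
orientation: [110.9, 90.0, 27.0]
force: [-0.3, -0.1, 0.5]
opening: 0.0403
```

>>> move_arm(
  commands=[
    [[-0.5,0,0,0],[-1.5,0,0,0],[-2.5,0,0,0],[-2.5,0,0,0],[-2,0,0,0],[0,0,0,0]],
  ],
)

```text
clock: 13.6
tool_pos: [0.5251, 0.1375, 0.2601]
orientation: [108.1, 89.7, 24.3]
force: [-1.0, -0.5, 0.7]
opening: 0.0497
```

```bash
python3 - <<'E'
from h import *
im,d,T,K=snap('wrist','w7'); P=cloud(d,T,K)
m=(abs(P[...,2]-.205)<.004)&(P[...,0]<.605)&(P[...,1]>.08)&(P[...,0]>.4)&(P[...,1]<.2); p=P[m]
r=cv2.minAreaRect((p[:,:2]*1000).astype(np.float32)); print('door top',r,m.sum())
print(get_obs())
im,d,T,K=snap('side','s7'); P=cloud(d,T,K); z=P[...,2]; R6=R.from_euler('z',6.15,degrees=True).as_matrix()
q=(P-np.array([.6168,.1461,0]))@R6
mm=(q[...,0]>0)&(q[...,0]<.22)&(q[...,1]>-.19)&(q[...,1]<.02)&(z<.4)
for x0 in np.arange(0,.22,.02):
    w=mm&(q[...,0]>=x0)&(q[...,0]<x0+.02); print(round(x0,2),z[w].max().round(3),q[w][z[w].argmax()].round(3))
# target: rel hinge press (-.10,.05)
hinge=np.array([.6168,.1461,0]); 
plan(hinge+R6@np.array([-.10,.05,.24]),96.15)
E
```

```text
door top ((535.2496948242188, 137.39468383789062), (129.60360717773438, 13.66859245300293), 5.670296669006348) 2999
{'clock': 13.65, 'joint_pos': array([ 3.54098344e+01,  6.72251657e+00, -1.34613504e+01,  1.43623684e-02,
       -6.96308641e+01,  6.07316266e+01]), 'qvel': array([-0.08657402,  1.2718231 , -2.46856891, -0.7001965 ,  0.93120145,
        0.02613782]), 'tau': array([-6.55369615e-03, -4.02460277e+01,  3.05618155e+01,  7.26573408e+00,
       -1.14015571e-01, -2.40530744e-04]), 'tool_pos': array([0.52423538, 0.13725191, 0.25831222]), 'orientation': array([115.10677879,  89.81424196,  31.25321706]), 'force': array([ 0.35864486, -1.22520628, -0.89065508]), 'moment': array([-0.09231495,  0.03354781, -0.07116366]), 'opening': 0.04973854004322831}
0.0 0.191 [0.    0.008 0.191]
0.02 0.199 [ 0.035 -0.013  0.199]
0.04 0.199 [ 0.058 -0.166  0.199]
0.06 0.198 [ 0.068 -0.109  0.198]
0.08 0.199 [ 0.093 -0.088  0.199]
0.1 0.199 [ 0.117 -0.067  0.199]
0.12 0.219 [ 0.14  -0.106  0.219]
0.14 0.221 [ 0.16  -0.125  0.221]
0.16 0.253 [ 0.169 -0.039  0.253]
0.18 0.253 [ 0.181 -0.038  0.253]
0.2 0.199 [ 0.203 -0.082  0.199]
now [0.5236 0.137  0.257 ] yhead 6.13 dist 0.052 spin -1.5711 shift before spin(cm) [ 1.7  -0.63 -4.91] shift after spin [ 1.7   4.91 -0.63]
```

>>> move_arm(
  commands=[
    [[0,-0.6,-1.5,0.07],[0,0,-2,0],[0,0,-1.5,0],[0,0,0,0.14],[0,0,0,0.14],[0,0,0,0.14],[0,0,0,0.14],[0,0,0,0.14]],
  ],
  jaw=0,
)

```text
clock: 14.5
tool_pos: [0.5144, 0.1863, 0.2557]
orientation: [-16.3, 89.9, -144.5]
force: [-0.0, 0.1, 0.0]
opening: 0.0003
```

>>> move_arm(
  commands=[
    [[0,0,0,0.14],[0,0,0,0.14],[0,0,0,0.14],[0,0,0,0.14],[0,0,0,0.14],[0,0,0,0.1],[0,0,0,0]],
  ],
)

```text
clock: 15.2
tool_pos: [0.5145, 0.1862, 0.2558]
orientation: [27.3, 89.9, -146.6]
force: [-0.2, 0.5, 0.7]
opening: 0.0003
```

```bash
python3 - <<'E'
from h import *
R6=R.from_euler('z',6.15,degrees=True).as_matrix()
hinge=np.array([.6168,.1461,0]); T=toolT(); print('rel',(R6.T@(T[:3,3]-hinge)).round(4),get_obs()['opening'],get_obs()['joint_pos'].round(1))
plan(hinge+R6@np.array([-.10,.05,.175]),-83.85)
E
```

```text
rel [-0.0975  0.0509  0.2558] 0.0003457861122185359 [ 40.4   7.5 -12.9  -0.  -69.7 -34.3]
now [0.5145 0.1862 0.2558] yhead -83.87 dist 0.081 spin -0.0003 shift before spin(cm) [8.08 0.08 0.24] shift after spin [8.08 0.08 0.24]
```

>>> move_arm(
  commands=[
    [[1.5,0,0,0],[2.5,0,0,0],[2.5,0,0,0],[1.6,0,0,0],[0,1,0.1,0],[0,1.6,0.1,0],[0,1.3,0.2,0],[0,1.3,0.1,0]],
  ],
)

```text
clock: 16.0
tool_pos: [0.5157, 0.1326, 0.1767]
orientation: [-155.8, 89.9, 30.4]
force: [0.0, -0.2, -0.2]
opening: 0.0005
```

>>> move_arm(
  commands=[
    [[0,1.3,-0.2,0],[0,1.3,-0.2,0],[0,1.2,-0.6,0],[0,1.2,-0.6,0],[0,1,-0.9,0],[0,1,-0.9,0],[0,0.8,-1,0],[0,0.8,-1,0]],
  ],
)

```text
clock: 16.8
tool_pos: [0.5793, 0.0536, 0.1753]
orientation: [20.5, 90.0, -153.3]
force: [-1.0, 0.3, -0.0]
opening: 0.0003
```

>>> move_arm(
  commands=[
    [[0,0.4,-0.6,0],[0,0.2,-0.4,0],[0,0,0,0]],
  ],
)

```text
clock: 17.1
tool_pos: [0.5893, 0.0492, 0.1753]
orientation: [23.8, 90.0, -150.0]
force: [0.1, -1.2, 0.0]
opening: -0.0001
```

```bash
cat > door.py <<'E'
from h import *
import sys
R6=R.from_euler('z',6.15,degrees=True).as_matrix(); hinge=np.array([.6168,.1461,0]); T=toolT()
o=get_obs(); print('rel',(R6.T@(T[:3,3]-hinge)).round(4),o['force'].round(1),o['clock'])
for n in ('side','scene'):
    im,d,T,K=snap(n,sys.argv[1]+n); q=(cloud(d,T,K)-hinge)@R6
    m=(q[...,2]>.201)&(q[...,2]<.209)&(q[...,0]<.012)&(q[...,0]>-.18)&(q[...,1]<.005)&(q[...,1]>-.18)&(im.min(2)>100)
    p=q[m]
    if len(p)>20:
        r=cv2.minAreaRect((p[:,:2]*1000).astype(np.float32)); print(n,len(p),r)
        c=np.polyfit(p[:,1],p[:,0],1); print(' open angle from shut',np.degrees(np.arctan(c[0])).round(1),'x at far end',np.polyval(c,-.169).round(4))
E
python3 door.py s8
```

```text
rel [-0.0378 -0.0934  0.1753] [ 0.1 -1.2  0. ] 17.1
side 290 ((-11.759025573730469, -60.908084869384766), (89.30272674560547, 43.56344223022461), 55.61604690551758)
 open angle from shut 15.9 x at far end -0.0419
scene 130 ((-12.282032012939453, -88.71224212646484), (151.4447021484375, 14.779823303222656), 82.84388732910156)
 open angle from shut 6.4 x at far end -0.0201
```

>>> move_arm(
  commands=[
    [[0,0,-0.4,0],[0,0,-0.4,0],[0,0,-0.2,0],[0,0,-0.2,0],[0,0,0,0]],
  ],
)

```text
clock: 17.7
tool_pos: [0.601, 0.0507, 0.1755]
orientation: [-115.0, 90.0, 71.2]
force: [-0.6, -0.0, -0.6]
opening: 0.0004
```

>>> move_arm(
  commands=[
    [[0,0,-0.1,0],[0,0,-0.1,0],[0,0,0,0]],
  ],
)

```text
clock: 18.0
tool_pos: [0.6027, 0.0508, 0.1755]
orientation: [6.6, 90.0, -167.2]
force: [0.1, -0.6, 0.2]
opening: 0.0004
```

```bash
python3 door.py s9
```

```text
rel [-0.0242 -0.0932  0.1755] [ 0.1 -0.6  0.2] 18.0
side 287 ((-16.791358947753906, -53.60573196411133), (76.04552459716797, 46.272483825683594), 89.44317626953125)
 open angle from shut 9.6 x at far end -0.0222
scene 134 ((1.0710196495056152, -88.57183074951172), (14.468157768249512, 149.42169189453125), 1.1390103101730347)
 open angle from shut -0.5 x at far end 0.0012
```

>>> move_arm(
  commands=[
    [[0,0,-0.1,0],[0,0,-0.1,0],[0,0,0,0]],
  ],
)

```text
clock: 18.4
tool_pos: [0.6033, 0.0509, 0.1755]
orientation: [1.6, 89.8, -172.2]
force: [-6.5, -0.3, 3.3]
opening: 0.0002
```

>>> move_arm(
  commands=[
    [[0,0,-0.1,0],[0,0,-0.1,0],[0,0,0,0]],
  ],
)

```text
clock: 18.7
tool_pos: [0.6035, 0.0509, 0.1754]
orientation: [1.8, 89.7, -172.0]
force: [-14.7, 1.3, 9.5]
opening: 0.0005
```

>>> move_arm(
  commands=[
    [[0,0,0.5,0],[0,0,1.5,0],[-1,0,2,0],[-3,0,0,0],[-4,0,0,0],[-4,0,0,0],[-4,0,0,-0.05],[-3,0,0,-0.14]],
  ],
  jaw=6.5,
)

```text
clock: 19.5
tool_pos: [0.5676, 0.0469, 0.3688]
orientation: [174.7, 89.8, 11.9]
force: [1.3, 0.3, 0.1]
opening: 0.0596
```

>>> move_arm(
  commands=[
    [[0,0,0,-0.14],[0,0,0,-0.14],[0,0,0,-0.14],[0,0,0,-0.14],[0,0,0,-0.14],[0,0,0,-0.14],[0,0,0,-0.14],[0,0,0,-0.14]],
  ],
)

```text
clock: 20.3
tool_pos: [0.5673, 0.047, 0.3657]
orientation: [110.7, 89.9, 12.3]
force: [0.7, 0.2, -0.5]
opening: 0.0653
```

```bash
python3 - <<'E'
from h import *
plan([.49,-.055,.37],6.15)
E
```

```text
now [0.5673 0.047  0.3657] yhead -8.43 dist 0.128 spin -0.2544 shift before spin(cm) [-0.44 -6.15 11.22] shift after spin [-0.44 -8.78  9.31]
```

>>> move_arm(
  commands=[
    [[0,0,0,-0.127],[0,-1.5,1.5,-0.127],[0,-2.5,2.5,0],[0,-2.5,2.8,0],[0,-2.3,2.5,0],[0,0,0,0],[0,0,0,0]],
  ],
)

```text
clock: 21.0
tool_pos: [0.4869, -0.0531, 0.3663]
orientation: [97.4, 89.9, 13.1]
force: [-0.4, -0.6, 0.3]
opening: 0.0647
```

```bash
python3 - <<'E'
from h import *
print(get_obs()['tool_pos'])
im,d,T,K=snap('wrist','w10')
P=cloud(d,T,K); np.savez('pics/w10P.npz',P=P)
E
python3 door.py s10
```

```text
[ 0.48685024 -0.05312138  0.36626103]
rel [-0.1501 -0.1837  0.3659] [-0.   0.5 -0.2] 21.05
side 396 ((-2.1272668838500977, -92.85870361328125), (153.6695098876953, 14.000876426696777), 88.17919921875)
 open angle from shut 1.9 x at far end -0.0046
scene 221 ((-2.1887683868408203, -89.90990447998047), (153.46514892578125, 15.075418472290039), 89.0752944946289)
 open angle from shut 1.4 x at far end -0.0047
```

View pics/w10.png

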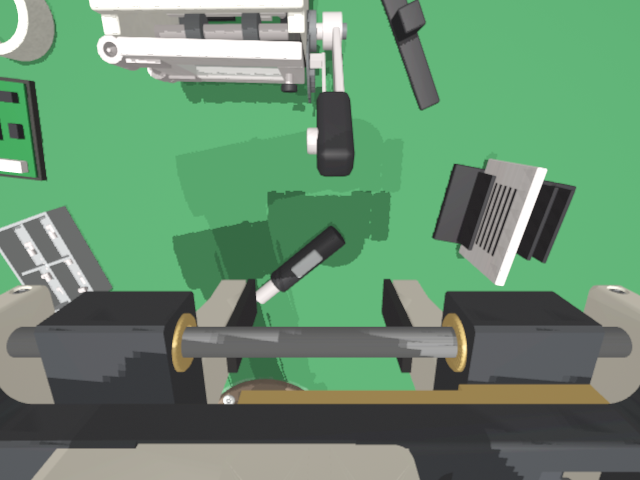

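The wrist view shows the grip at (335,135), its button at (313,141), and the door closed across the press front. The door reads about 1.5–2° ajar after the rubber's rebound, so I'll nudge it gently again before touching the lever.

```bash
python3 - <<'E'
from h import *
im,d,T,K=load('w10'); P=cloud(d,T,K)
m=(im.min(2)>120)&(P[...,2]>.2); m[:, :305]=0; m[:,320:]=0; m[:125]=0; m[160:]=0
print('button px',m.sum(),P[m].min(0).round(4),P[m].max(0).round(4),np.median(P[m],0).round(4))
g=(im.max(2)<90)&(P[...,2]>.19)&(P[...,2]<.3); g[:90]=0;g[180:]=0;g[:,:310]=0;g[:,360:]=0
print('grip',P[g].min(0).round(4),P[g].max(0).round(4))
R6=R.from_euler('z',6.15,degrees=True).as_matrix(); hinge=np.array([.6168,.1461,0])
q=(P-hinge)@R6
print('press rel: grip',q[g].min(0).round(4),q[g].max(0).round(4),'btn',q[m].min(0).round(4),q[m].max(0).round(4),np.median(q[m],0).round(4))
plan(hinge+R6@np.array([-.06,-.065,.175]),6.15)
E
```

```text
button px 280 [ 0.5475 -0.0462  0.2281] [ 0.5696 -0.0361  0.5237] [ 0.5593 -0.0412  0.2365]
grip [ 0.5328 -0.076   0.1995] [ 0.6012 -0.041   0.2576]
press rel: grip [-0.105  -0.213   0.1995] [-0.0378 -0.1834  0.2576] btn [-0.0889 -0.186   0.2281] [-0.0673 -0.1752  0.5237] [-0.0773 -0.18    0.2365]
now [ 0.4874 -0.0521  0.3654] yhead 5.82 dist 0.241 spin -0.0057 shift before spin(cm) [ 19.04   8.92 -11.87] shift after spin [ 19.04   8.99 -11.82]
```

>>> move_arm(
  commands=[
    [[0,0,-2.5,0],[0,1,-4,0],[0,4,-4,0],[2,4,-1.3,0],[4,0,0,0],[5,0,0,0],[5,0,0,0],[3,0,0,0]],
  ],
  jaw=0,
)

```text
clock: 21.95
tool_pos: [0.5587, 0.0691, 0.1709]
orientation: [-78.2, 89.7, -162.4]
force: [-0.1, -0.5, 1.3]
opening: 0.0065
```

>>> move_arm(
  commands=[
    [[0,1,0,0],[0,1,0,0],[0,0.5,0,0],[0,0.3,0,0],[0,0,0,0]],
  ],
)

```text
clock: 22.45
tool_pos: [0.5893, 0.0719, 0.1768]
orientation: [106.4, 89.9, 22.2]
force: [-1.1, 0.6, 0.0]
opening: 0.0008
```

```bash
python3 door.py s11
```

```text
rel [-0.0353 -0.0708  0.1768] [-1.1  0.6  0. ] 22.45
scene 209 ((-2.2987210750579834, -88.83245086669922), (152.9084930419922, 14.694215774536133), 88.22637939453125)
 open angle from shut 1.4 x at far end -0.0043
```

>>> move_arm(
  commands=[
    [[0,0.5,0,0],[0,0.4,0,0],[0,0.1,0,0],[0,0.1,0,0],[0,0,0,0]],
  ],
)

```text
clock: 23.05
tool_pos: [0.5991, 0.0727, 0.1754]
orientation: [-77.3, 90.0, -161.5]
force: [0.4, -0.1, 0.2]
opening: 0.0005
```

>>> move_arm(
  commands=[
    [[0,0.1,0,0],[0,0.1,0,0],[0,0,0,0]],
  ],
)

```text
clock: 23.35
tool_pos: [0.6012, 0.0729, 0.1755]
orientation: [-8.4, 90.0, -92.6]
force: [-1.3, -0.0, -0.6]
opening: 0.0002
```

>>> move_arm(
  commands=[
    [[0,0.1,0,0],[0,0.1,0,0],[0,0,0,0]],
  ],
)

```text
clock: 23.65
tool_pos: [0.6032, 0.0731, 0.1755]
orientation: [-8.3, 90.0, -92.5]
force: [-0.2, 0.2, -0.5]
opening: 0.0006
```

```bash
python3 door.py s12
```

```text
rel [-0.0213 -0.0711  0.1755] [-0.2  0.2 -0.5] 23.65
scene 106 ((-1.250227451324463, -89.87516021728516), (151.62606811523438, 13.110032081604004), 89.31939697265625)
 open angle from shut 0.6 x at far end -0.0018
```

>>> move_arm(
  commands=[
    [[0,0.05,0,0],[0,0.05,0,0],[0,0,0,0]],
  ],
)

```text
clock: 24.05
tool_pos: [0.6042, 0.0732, 0.1755]
orientation: [-13.5, 90.0, -97.7]
force: [0.4, 0.6, -0.3]
opening: 0.0002
```

>>> move_arm(
  commands=[
    [[0,0.05,0,0],[0,0,0,0]],
  ],
)

```text
clock: 24.25
tool_pos: [0.6046, 0.0733, 0.1756]
orientation: [-20.9, 90.0, -105.1]
force: [0.7, 0.2, 0.2]
opening: 0.0006
```

>>> move_arm(
  commands=[
    [[0,0.05,0,0],[0,0,0,0]],
  ],
)

```text
clock: 24.45
tool_pos: [0.6051, 0.0733, 0.1756]
orientation: [-30.4, 90.0, -114.6]
force: [-0.3, 1.0, 0.4]
opening: 0.0005
```

>>> move_arm(
  commands=[
    [[0,0.05,0,0],[0,0,0,0]],
  ],
)

```text
clock: 24.65
tool_pos: [0.6056, 0.0734, 0.1755]
orientation: [-71.1, 90.0, -155.3]
force: [0.1, -0.7, 0.4]
opening: 0.0002
```

>>> move_arm(
  commands=[
    [[0,0.05,0,0],[0,0,0,0]],
  ],
)

```text
clock: 24.85
tool_pos: [0.6061, 0.0734, 0.1755]
orientation: [-30.7, 90.0, -114.9]
force: [0.0, -0.3, -0.3]
opening: 0.0003
```

>>> move_arm(
  commands=[
    [[0,0.05,0,0],[0,0.05,0,0],[0,0,0,0]],
  ],
)

```text
clock: 25.15
tool_pos: [0.6066, 0.0734, 0.1755]
orientation: [-82.0, 89.9, -166.2]
force: [-2.8, -1.0, 2.8]
opening: 0.0004
```

```bash
python3 door.py s13
```

```text
rel [-0.0179 -0.0712  0.1755] [-2.8 -1.   2.8] 25.15
scene 99 ((1.6333885192871094, -90.17654418945312), (154.29290771484375, 11.6541109085083), 89.50675964355469)
 open angle from shut -0.1 x at far end 0.002
```

>>> move_arm(
  commands=[
    [[0,-0.05,0,0],[0,-0.05,0,0],[0,-0.1,0,0],[0,-0.3,0,0],[0,-1,0,0],[-1,-2,0,0],[-4,-1,0,0],[-4,0,0,0]],
  ],
)

```text
clock: 26.05
tool_pos: [0.56, 0.0685, 0.2662]
orientation: [-76.4, 89.9, -160.6]
force: [1.3, 0.3, 1.0]
opening: -0.0003
```

```bash
python3 door.py s14; python3 - <<'E'
from h import *
R6=R.from_euler('z',6.15,degrees=True).as_matrix(); hinge=np.array([.6168,.1461,0])
plan(hinge+R6@np.array([-.078,-.1945,.32]),6.15)
E
```

```text
rel [-0.0648 -0.0711  0.2662] [1.3 0.3 1. ] 26.05
side 387 ((-0.44718265533447266, -92.00422668457031), (151.64549255371094, 13.036982536315918), 89.63796997070312)
 open angle from shut -0.0 x at far end -0.0
scene 226 ((-0.3333621025085449, -90.31505584716797), (13.527064323425293, 153.8129119873047), 0.1719665825366974)
 open angle from shut -0.1 x at far end -0.0003
now [0.5643 0.0694 0.272 ] yhead 5.85 dist 0.134 spin -0.0052 shift before spin(cm) [-4.83 -1.65 12.39] shift after spin [-4.83 -1.71 12.38]
```

The door now reads 0.0° in both cameras and stayed there after I backed away. Now the lever.

>>> move_arm(
  commands=[
    [[-2.5,0,0,0],[-2.3,0,1.5,0],[0,-0.6,3,0],[0,-0.6,3.5,0],[0,-0.5,3,0],[0,0,1.4,0],[0,0,0,0]],
  ],
  jaw=7,
)

```text
clock: 26.85
tool_pos: [0.5576, -0.0575, 0.3135]
orientation: [87.5, 90.0, 3.2]
force: [0.3, 0.4, 0.7]
opening: 0.0508
```

```bash
python3 - <<'E'
from h import *
R6=R.from_euler('z',6.15,degrees=True).as_matrix(); hinge=np.array([.6168,.1461,0])
plan(hinge+R6@np.array([-.078,-.194,.210]),6.15)
im,d,T,K=snap('wrist','w15'); q=(cloud(d,T,K)-hinge)@R6
g=(im.max(2)<90)&(q[...,2]>.19)&(q[...,2]<.3)&(abs(q[...,1]+.2)<.05)&(q[...,0]>-.15)&(q[...,0]<.0)
m=(im.min(2)>110)&(q[...,2]>.205)&(q[...,2]<.26)&(abs(q[...,1]+.18)<.012)&(abs(q[...,0]+.078)<.025)
for n,k in(('grip',g),('btn',m)):
    if k.sum()>10: print(n,k.sum(),q[k].min(0).round(4),q[k].max(0).round(4))
im,d,T,K=snap('side','s15'); q=(cloud(d,T,K)-hinge)@R6
m=(im.min(2)>110)&(q[...,2]>.205)&(q[...,2]<.26)&(abs(q[...,1]+.18)<.014)&(abs(q[...,0]+.078)<.025)
if m.sum()>4: print('side btn',m.sum(),q[m].min(0).round(4),q[m].max(0).round(4),q[m].mean(0).round(4))
E
```

```text
now [ 0.5576 -0.0575  0.3135] yhead 5.68 dist 0.104 spin -0.0083 shift before spin(cm) [10.35  0.26 -0.21] shift after spin [10.35  0.26 -0.21]
grip 4062 [-0.1042 -0.2133  0.1907] [-0.0065 -0.17    0.2576]
side btn 20 [-0.0851 -0.1839  0.2206] [-0.0696 -0.1755  0.2381] [-0.077  -0.1788  0.2337]
```

>>> move_arm(
  commands=[
    [[1.5,0.1,-0.2,0],[2,0.1,0,0],[2,0,0,0],[2,0,0,0],[1.5,0,0,0],[1.3,0,0,0],[0,0,0,0]],
  ],
)

```text
clock: 27.65
tool_pos: [0.5588, -0.0532, 0.2087]
orientation: [-90.9, 89.8, -175.1]
force: [-1.0, -0.4, 0.1]
opening: 0.0701
```

>>> move_arm(
  commands=[
    [[0,0,0,0],[0,0,0,0],[0,0,0,0],[0,0,0,0],[0,0,0,0],[0,0,0,0],[0,0,0,0]],
  ],
  jaw=2.2,
)

```text
clock: 28.35
tool_pos: [0.5603, -0.0585, 0.211]
orientation: [-2.2, 89.6, -86.4]
force: [7.3, -25.1, -4.6]
opening: 0.0298
```

```bash
python3 - <<'E'
from h import *
R6=R.from_euler('z',6.15,degrees=True).as_matrix(); hinge=np.array([.6168,.1461,0])
o=get_obs(); print(o['opening'],o['force'].round(1),(R6.T@(o['tool_pos']-hinge)).round(4))
im,d,T,K=snap('side','s16'); cv2.imwrite('pics/s16c.png',cv2.resize(im[120:330,180:420],None,fx=3,fy=2.8)[:,:,::-1])
E
```

```text
0.029773445980476685 [  7.3 -25.1  -4.6] [-0.0781 -0.1973  0.211 ]
```

View pics/s16c.png

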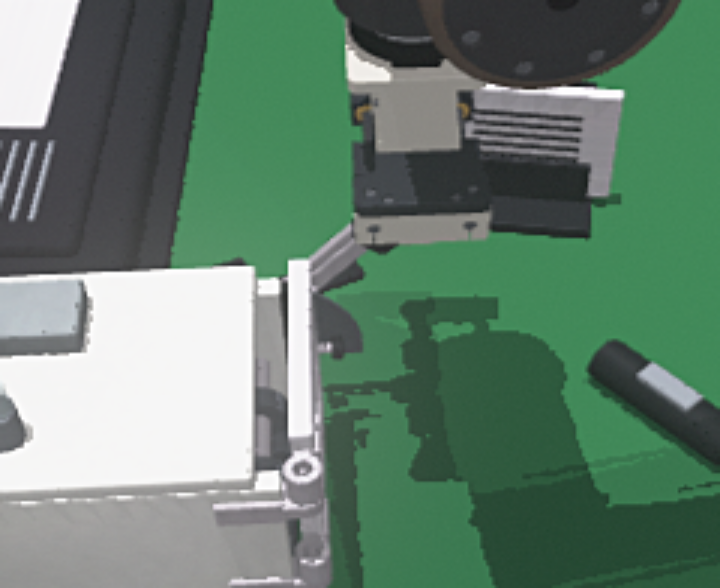

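>>> move_arm(
  commands=[
    [[0,0,0.15,0],[0,0,0.15,0],[0,0,0,0]],
  ],
)

```text
clock: 28.7
tool_pos: [0.5603, -0.0586, 0.211]
orientation: [7.7, 89.9, -76.6]
force: [1.8, -9.7, -1.7]
opening: 0.0301
```

>>> move_arm(
  commands=[
    [[0.35,-0.37,0,0],[0.35,-0.37,0,0],[0.36,-0.36,0,0],[0.36,-0.36,0,0],[0.4,-0.32,0,0],[0.4,-0.32,0,0],[0.4,-0.32,0,0],[0.4,-0.32,0,0]],
  ],
)

```text
clock: 29.5
tool_pos: [0.5337, -0.0615, 0.1819]
orientation: [41.5, 89.8, -42.7]
force: [1.2, -11.6, 3.9]
opening: 0.03
```

>>> move_arm(
  commands=[
    [[0.43,-0.27,0.05,0],[0.43,-0.27,0.05,0],[0.43,-0.27,0,0],[0.43,-0.27,0,0],[0.46,-0.22,0,0],[0.46,-0.22,0,0],[0.46,-0.22,0,0],[0.46,-0.22,0,0]],
  ],
)

```text
clock: 30.3
tool_pos: [0.5138, -0.0637, 0.1456]
orientation: [39.8, 89.9, -44.4]
force: [-0.6, -6.9, 3.3]
opening: 0.0297
```

>>> move_arm(
  commands=[
    [[0.48,-0.16,0,0],[0.48,-0.16,0,0],[0.48,-0.16,0,0],[0.48,-0.16,0,0],[0.5,-0.1,0,0],[0.5,-0.1,0,0],[0.5,-0.1,0,0],[0.5,-0.1,0,0]],
  ],
)

```text
clock: 31.1
tool_pos: [0.5029, -0.0649, 0.106]
orientation: [0.6, 89.9, -83.6]
force: [-0.0, -7.3, 3.1]
opening: 0.0298
```

>>> move_arm(
  commands=[
    [[0.5,-0.05,0,0],[0.5,-0.05,0,0],[0.5,-0.03,0,0],[0.3,-0.02,0,0],[0,0,0,0]],
  ],
)

```text
clock: 31.6
tool_pos: [0.5011, -0.0651, 0.0874]
orientation: [-33.2, 89.9, -117.4]
force: [1.1, -7.7, -4.1]
opening: 0.03
```

```bash
python3 - <<'E'
from h import *
R6=R.from_euler('z',6.15,degrees=True).as_matrix(); hinge=np.array([.6168,.1461,0])
o=get_obs(); p=R6.T@(o['tool_pos']-hinge); print(o['opening'],o['force'].round(1),p.round(4),'alpha',np.arctan2(p[2]+.019-.1,.034-p[0]))
E
```

```text
0.030049726348825963 [ 1.1 -7.7 -4.1] [-0.1376 -0.1975  0.0874] alpha 0.037362005164615936
```

>>> move_arm(
  commands=[
    [[0.2,0,0,0],[0.2,0,0,0],[0.2,0,0,0],[0,0,0,0]],
  ],
)

```text
clock: 32.0
tool_pos: [0.501, -0.0651, 0.0816]
orientation: [-37.5, 89.9, -121.7]
force: [-0.8, -9.2, -0.8]
opening: 0.0303
```

>>> move_arm(
  commands=[
    [[0.15,0,0,0],[0.15,0,0,0],[0,0,0,0]],
  ],
)

```text
clock: 32.3
tool_pos: [0.5011, -0.0651, 0.0808]
orientation: [-12.7, 89.9, -96.8]
force: [-9.7, -4.8, 23.2]
opening: 0.0296
```

>>> move_arm(
  commands=[
    [[-0.1,0,0,0],[-0.1,0,0,0],[0,0,0,0]],
  ],
)

```text
clock: 32.6
tool_pos: [0.5011, -0.0651, 0.0809]
orientation: [-30.6, 89.9, -114.8]
force: [-1.0, -8.4, 1.2]
opening: 0.03
```

>>> move_arm(
  commands=[
    [[0,0,0,0],[0,0,0,0],[0,0,0,0],[0,0,0,0],[0,0,0,0],[0,0,0,0]],
  ],
  jaw=6.5,
)

```text
clock: 33.2
tool_pos: [0.5017, -0.0638, 0.0806]
orientation: [73.7, 90.0, -10.5]
force: [-0.7, -0.3, -0.7]
opening: 0.0644
```

>>> move_arm(
  commands=[
    [[-1,0,0,0],[-2,0,0,0],[-3,0,0,0],[-4,0,0,0],[-4,0,0,0],[-4,0,0,0],[-4,-2,0,0],[-2,-2,0,0]],
  ],
)

```text
clock: 34.0
tool_pos: [0.4623, -0.0682, 0.3249]
orientation: [86.1, 89.7, 1.9]
force: [-0.1, 0.7, -0.0]
opening: 0.0651
```

```bash
python3 door.py s17; python3 - <<'E'
from h import *
R6=R.from_euler('z',6.15,degrees=True).as_matrix(); hinge=np.array([.6168,.1461,0])
print(get_obs()['force'].round(1))
im,d,T,K=snap('wrist','w17'); q=(cloud(d,T,K)-hinge)@R6
g=(im.max(2)<90)&(q[...,2]>.06)&(q[...,2]<.2)&(abs(q[...,1]+.2)<.03)&(q[...,0]>-.2)&(q[...,0]<-.05)
m=(im.min(2)>110)&(q[...,2]>.085)&(q[...,2]<.12)&(abs(q[...,1]+.18)<.012)&(abs(q[...,0]+.136)<.03)
for n,k in(('grip',g),('btn',m)):
    if k.sum()>10: print(n,k.sum(),q[k].min(0).round(4),q[k].max(0).round(4)); 
p=q[g]; t=p[p[:,2]>.105]; print('grip top slope rad',np.polyfit(t[:,0],t[:,2],1))
cv2.imwrite('pics/w17c.png',im[:,:][:,:,::-1])
E
```

```text
rel [-0.1766 -0.1965  0.3249] [-0.1  0.7 -0. ] 34.0
side 404 ((-0.42913246154785156, -92.00262451171875), (152.19287109375, 13.002731323242188), 89.65699768066406)
 open angle from shut 0.3 x at far end -0.0005
scene 225 ((-0.3024892807006836, -90.1352310180664), (14.081439971923828, 154.75057983398438), 0.05257311835885048)
 open angle from shut 0.2 x at far end -0.0009
[ 0.5 -0.3  0. ]
grip 1270 [-0.1642 -0.213   0.1066] [-0.0875 -0.1841  0.1163]
btn 168 [-0.1463 -0.1849  0.0995] [-0.1253 -0.1756  0.1116]
grip top slope rad [-0.02729071  0.10921305]
```

View pics/w17.png

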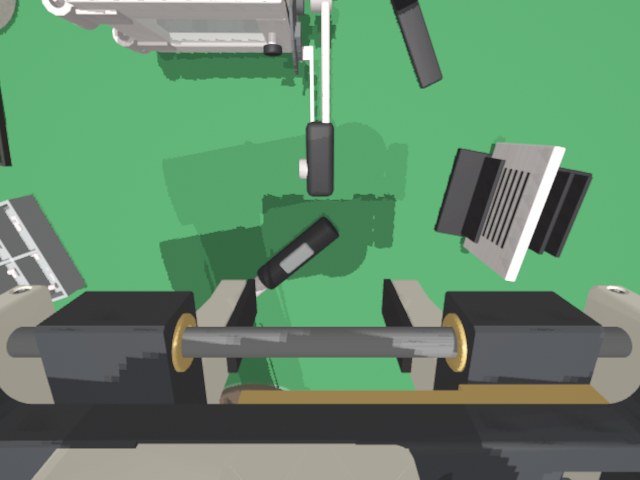

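The view shows the lever level, with the grip at (320,160) and the button out at (304,168), about 8 mm proud. The door is still shut, and nothing is touching the gripper.

```bash
python3 -c "
from h import *
print(close_job())"
```

```text
the job is handed in; nothing more can be done
None
```

I hung the door back on both pintle pins, shut it, then squeezed the lever's button and swung the lever fully down. I released it and handed the job in at about 34 s.

- **Door seated:** before I let go, the upper knuckle's top read 189 mm and the leaf's top 205 mm, as they should when seated. The wrist was no longer carrying the door's weight.
- **Door shut:** my first push ended at about 15 N, and the rubber strip pushed the door back to about 1.5–2° ajar. I nudged it again gently before touching the lever. It read 0.0 to 0.1° from shut afterwards, and 0.2 to 0.3° at the last check.
- **Lever down and locked:** it stopped firmly at the end of its travel, with about 23 N at the wrist. After release the grip lay within about 0.03 rad of level, and the button stood about 8 mm proud again. I did not pull on the lever to test the lock.
- **Forces:** the highest readings I saw were about 25 N, well under the limits. One was a sideways load while squeezing the grip, which I eased before moving the lever.
- **Other things on the bench:** I never touched the plain panel or the bystanders. In the last pictures the ones in view looked unmoved, but I did not measure their positions again.

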